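# Turn round the imaging queue: reload bottles in reverse order

### The job

The four orange-capped bottles in the white rack must go into the empty aluminium rack in reverse order, so that the last one prepared is imaged first: the bottle nearest the white rack's handle goes into the compartment farthest from the aluminium rack's handle, the next one beside it, and so on until the bottle farthest from the white rack's handle stands nearest the aluminium rack's handle. Keep the bottles upright and set them down without dropping them, each standing flat in its own compartment, and let go.

Things in the scene. Friction and masses are not known exactly. Their poses are not given: they have to be found in the camera images.
- bottle_tall: loose tall slim round bottle: clear body 40 mm across and 70 mm high, shoulder and 22 mm wide neck above; cap 30 mm across. 116 mm high in all, cap from 92 to 116 mm; about 120 g. Orange round cap on the upright axis: grip it here from above. Origin: centre of the underside; z points up through the cap. Starts upright in any compartment of the white rack, at any yaw
- bottle_jar: loose short wide round jar: clear body 44 mm across; cap as wide as the jar, 47 mm across. 79 mm high in all, cap from 55 to 79 mm; about 110 g. Orange round cap on the upright axis: grip it here from above. Origin: centre of the underside; z points up through the cap. Starts upright in any compartment of the white rack, at any yaw
- bottle_square: loose square bottle: clear body 42 x 42 mm and 56 mm high with a 22 mm wide neck; cap 31 mm across. 98 mm high in all, cap from 74 to 98 mm; about 140 g. Orange round cap on the upright axis: grip it here from above. Origin: centre of the underside; z points up through the cap. Starts upright in any compartment of the white rack, at any yaw
- bottle_cone: loose conical flask: clear body 50 mm across at the foot, narrowing to a 22 mm wide neck at 50 mm height; cap 28 mm across. 88 mm high in all, cap from 64 to 88 mm; about 100 g. Orange round cap on the upright axis: grip it here from above. Origin: centre of the underside; z points up through the cap. Starts upright in any compartment of the white rack, at any yaw
- rack_white: White plastic rack, full at the start, fixed, 78 (x) by 294 mm (y): a row of four open square compartments, 66 mm inside, centred at y = -108, -36, +36, +108 mm; walls 6 mm thick, tops 20 mm above the bench. Black loop handle (45 mm high, 74 mm wide) beyond the +y end, at y = +168 mm. Origin: at bench height under the row's middle; z up. Bottles start 16 mm above the bench, on black pads
- rack_metal: Aluminium rack, empty at the start, fixed, 78 (x) by 294 mm (y): a row of four open square compartments, 66 mm inside, centred at y = -108, -36, +36, +108 mm; walls 6 mm thick, tops 20 mm above the bench. Black loop handle (45 mm high, 74 mm wide) beyond the +y end, at y = +168 mm. Origin: at bench height under the row's middle; z up. Floors 12 mm above the bench. One rack is left, the other right, turned up to 0.35 rad
- pad_tall: black rubber pad, 60 x 60 x 4 mm, fixed in the white rack compartment in which bottle_tall starts; all four pads look alike and stay where they are. Origin: centre of its underside, 12 mm above the bench; axes as the white rack's. (Other lab items lie beyond x = 0.72 m, under 70 mm high.)
- pad_jar: black rubber pad, 60 x 60 x 4 mm, fixed in the white rack compartment in which bottle_jar starts; all four pads look alike and stay where they are. Origin: centre of its underside, 12 mm above the bench; axes as the white rack's. (Other lab items lie beyond x = 0.72 m, under 70 mm high.)
- pad_square: black rubber pad, 60 x 60 x 4 mm, fixed in the white rack compartment in which bottle_square starts; all four pads look alike and stay where they are. Origin: centre of its underside, 12 mm above the bench; axes as the white rack's. (Other lab items lie beyond x = 0.72 m, under 70 mm high.)
- pad_cone: black rubber pad, 60 x 60 x 4 mm, fixed in the white rack compartment in which bottle_cone starts; all four pads look alike and stay where they are. Origin: centre of its underside, 12 mm above the bench; axes as the white rack's. (Other lab items lie beyond x = 0.72 m, under 70 mm high.)
Not all that is in view belongs to the job. Leave any blue look-alike of the bottle_jar alone.

How it is judged:
By the outcome, as a careful person would: the job done as asked, in the order asked, and still so for the second after the job is handed in, with the robot touching nothing.
It also fails if it takes over 115 s, if anything falls off the work surface, if the arm or the gripper's body presses on something with over 40 N, if the wrist force passes 120 N, or if a joint passes its speed limit or range.

### The arm

A 6-joint arm with a two-finger parallel gripper is mounted at the origin on the work surface. World frame = base frame: x ahead of the robot, y to its left, z up, the work surface at z = 0. Lengths are in m, angles in rad, forces in N, time in s.
With the tool pointing down it reaches from about 0.4 to 0.825 m from the base axis. Payload 7 kg.
Tool frame: the origin (TCP) lies at the centre of the arm's flange, where the gripper is bolted on; the fingertips stand 178 mm ahead of it and the grasp point (between the pads) lies 159 mm ahead of it; z points along the fingers, y is the direction in which the jaws open and shut (so a half turn about z gives the same grasp; the last joint's range is limited). The gripper opens to 88 mm and grips with 3 to 60 N. Pads are 19 mm wide; open, the fingers measure 130 mm over their backs; the gripper's body (78 mm by 193 mm) begins 47 mm behind the grasp point.
Start: joints at [1.558, 0.359, 0.012, 0, -1.224, -0.288], TCP at [0.2, 0.645, 0.405] pointing down, gripper open.
Joint ranges: [-3.07, 3.07], [-1.43, 2.12], [-1.02, 1.25], [-3.03, 1.67], [-3.05, -0], [-3.03, 3.03]. Speed limits (rad/s): [2.39, 2.39, 3.01, 3.14, 3.14, 3.14].

### API

Orientations are given as [roll, pitch, yaw] about the fixed x, y, z axes, in that order (R = Rz(yaw) Ry(pitch) Rx(roll)).
In Python, from station import * gives the robot as it stands.
- The arm moves only by the tool send_rows, never from a script. Its argument "motion" is a list of rows, each an object with "offset": the shift along the tool's x, y, z in cm, a list of three; "turn": the turn about the tool's z in degrees. In form: [{"offset": [x, y, z], "turn": turn}, ...]. A call has 1 to 8 rows; each row is the pose to reach, as a shift and turn from the pose commanded when the call began, along the tool's axes at that moment; what a row does not reach only later rows make up. A row lasts 1/10 s, in which the tool goes at most 50 mm and 8.59 degrees, less where a joint would pass 70% of its speed; a pose out of reach is approached as far as the arm can. A call with a gripper value outside its range is refused whole. "hand" is the opening, from -1 (shut) to 1 (fully open), set as the call begins (left out, the last holds). The fingers move at their own pace and stop on an object; "squeeze" is the grip in N (left out, the last holds). Time passes only in rows, so rows that repeat a pose let the fingers close. It gives the time, the measured TCP pose, the force and the opening at its end, in the units of the state.
- get_state(): the state, without advancing time (a new reading comes with each control period).
- grab_frame(name): name is "side" or "top"; returns a dict with "frame" (480x640x3 uint8, blue, green, red), "range_z" (480x640 float32, m along the optical axis (not along the pixel's ray), 0 where there is no reading), "vertical_fov" (degrees; the focal length in pixels is half the picture's height over the tangent of half this angle, whatever the lens; pixels are square), "cx", "cy" (the principal point, pixels), "k1" (the pictures are not rectified: a ray, as slopes to the right and down, at radius r is drawn at 1 + k1 r^2 times it, then the intrinsics apply), "cam_to_world" (4x4, takes a point from camera to world coordinates). Camera axes: x right, y up, looking along -z (the intrinsics and any distortion apply to the point x, -y, -z); pixel columns grow to the right and rows downward; lengths in m; the calibration is good to about 2 mm. A picture is of the moment at which its call begins.
- job_done(): hands the job in, once; it reports no verdict.
The state is a dict: "t": time; "q": joint angles; "qd": joint speeds; "joint_efforts": joint torques, N m; "eef_pos": TCP position; "ee_rot": TCP orientation; "force": force on the tool from outside, world axes, zero at the start; "moment": the same for the moment, N m; "width": finger opening in m.
Only numpy, scipy, OpenCV 4.12 (cv2) and the standard library are available. Lean on these libraries where they do the work, as an engineer would, in place of code of your own. Each camera call takes 0.05 s, during which the arm holds its last target. There are 200 camera calls.

## Working session

There is one attempt and no reset: what is moved stays moved. The work goes in short steps, Python scripts to look and compute and a tool call to move; the robot and the scene stay as the last step left them, time stands still between calls to the robot, and variables do not carry over. Pictures are saved under pics/ and viewed, about 12 in all and at most 16, crops included, and the job is handed in when it is done.

Besides the shell and the picture viewer there is one more tool, called after ">>>" as name(argument=value, ...) on one line, values as JSON. send_rows: Moves the arm, as the interface text tells. Its arguments: {"type":"object","properties":{"motion":{"type":"array"},"hand":{"type":"number"},"squeeze":{"type":"number"}},"required":["motion"]}

```bash
mkdir -p pics; ls; cat > h.py <<'E'
from station import *
import numpy as np, cv2
def K(g):
    f=240/np.tan(np.radians(g["vertical_fov"])/2); return np.array([[f,0,g["cx"]],[0,f,g["cy"]],[0,0,1.]])
def ray(g,uv):
    s=cv2.undistortPoints(np.array(uv,float).reshape(-1,1,2),K(g),np.array([g["k1"],0,0,0.])).reshape(-1,2)
    return s
def onplane(g,uv,z):
    s=ray(g,uv); T=g["cam_to_world"]; d=np.c_[s[:,0],-s[:,1],-np.ones(len(s))]@T[:3,:3].T; o=T[:3,3]
    return o+d*((z-o[2])/d[:,2])[:,None]
def cloud(g):
    vv,uu=np.mgrid[0:480,0:640]; s=ray(g,np.c_[uu.ravel(),vv.ravel()]); z=g["range_z"].ravel()
    T=g["cam_to_world"]; p=np.c_[s[:,0]*z,-s[:,1]*z,-z]@T[:3,:3].T+T[:3,3]
    p[z==0]=np.nan
    return p.reshape(480,640,3)
E
python3 - <<'E'
from h import *
for n in("top","side"):
    g=grab_frame(n); cv2.imwrite(f"pics/{n}0.png",g["frame"]); print(n,g["vertical_fov"],g["cx"],g["cy"],g["k1"]); print(np.round(g["cam_to_world"],3))
print(get_state())
E
```

```text
pics
top 47.8425775680978 320.2424091064295 249.74221452314816 -0.058226293602920254
[[-0.000e+00  9.980e-01 -6.200e-02  4.470e-01]
 [-1.000e+00 -1.000e-03 -6.000e-03 -3.100e-02]
 [-6.000e-03  6.200e-02  9.980e-01  1.163e+00]
 [ 0.000e+00  0.000e+00  0.000e+00  1.000e+00]]
side 50.36604942839134 318.0318091378676 246.21275429415672 -0.12147650183228409
[[ 0.839  0.42  -0.346  0.237]
 [-0.544  0.628 -0.556 -0.463]
 [-0.017  0.655  0.755  0.662]
 [ 0.     0.     0.     1.   ]]
{'t': 0.1, 'q': array([ 1.55811750e+00,  3.59264754e-01,  1.11617712e-02, -2.96098461e-04,
       -1.22410143e+00, -2.88102487e-01]), 'qd': array([ 0.00039567, -0.00291691,  0.00019539, -0.00016635, -0.00136903,
       -0.00167134]), 'joint_efforts': array([-1.76483110e-03, -5.84165812e+01,  2.93750918e+01,  7.01556891e+00,
        1.01480915e-02, -5.33239995e-05]), 'eef_pos': array([0.19993197, 0.64452419, 0.40385602]), 'ee_rot': array([ 3.14016351e+00, -1.33220263e-04, -3.00882024e-01]), 'force': array([ 0.30413178, -0.79162097, -0.67893589]), 'moment': array([-0.00293752, -0.01086665,  0.00512326]), 'width': 0.0879441641033038}
```

View pics/top0.png

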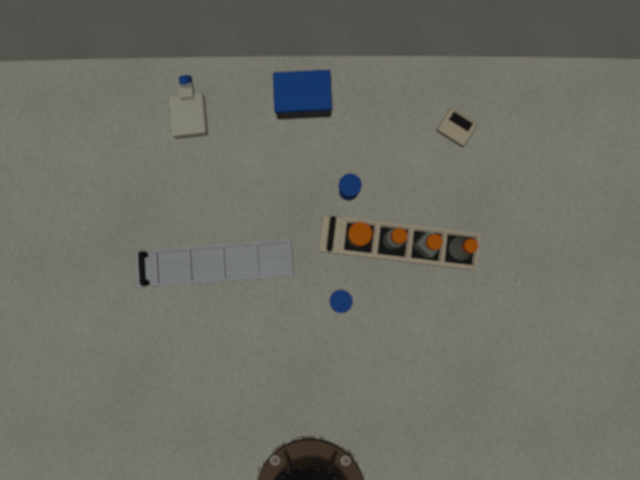

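View pics/side0.png

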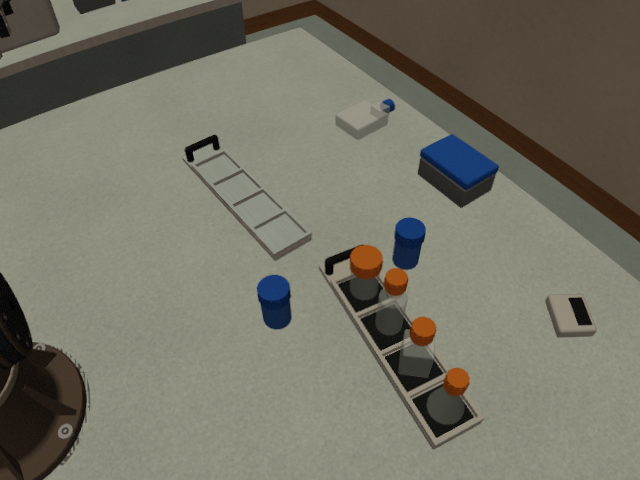

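The top view looks with +x up and −y to the right.
- **White rack:** on the right, handle at (331,233). Its orange caps sit at (360,234), (398,237), (434,242) and (470,245).
- **Metal rack:** on the left, handle at (143,268), empty. Its compartments are at about (174,265), (208,263), (241,261) and (275,259).
- **Possible confusions:** the blue jars at (350,185) and (341,300), the blue-capped bottle at (185,80) and the blue box at (302,93). None of these is orange, so the four orange caps inside the white rack are the targets.

Next I measure them.

```bash
cat > m.py <<'E'
from h import *
def caps(g,c=None):
    hsv=cv2.cvtColor(g["frame"],cv2.COLOR_BGR2HSV)
    m=cv2.inRange(hsv,(5,150,90),(20,255,255))
    n,l,st,ce=cv2.connectedComponentsWithStats(m); P=cloud(g); out=[]
    for i in range(1,n):
        if st[i,4]<60: continue
        p=P[l==i]; p=p[~np.isnan(p[:,2])]; z=np.percentile(p[:,2],90) if len(p) else np.nan
        t=p[abs(p[:,2]-z)<.006]
        # centre of the top face: min enclosing circle in xy
        (x,y),r=cv2.minEnclosingCircle(t[:,:2].astype(np.float32))
        out.append((np.round(ce[i],0),st[i,4],np.round([x,y,z,r],4),np.round(np.median(t[:,:2],0),4)))
    return out
E
python3 - <<'E'
from m import *
for n in("top","side"):
    g=grab_frame(n)
    for o in caps(g): print(n,*o)
    P=cloud(g)
    if n=="top":
        hsv=cv2.cvtColor(g["frame"],cv2.COLOR_BGR2HSV)
        b=cv2.inRange(hsv,(100,130,50),(130,255,255)); N,l,st,ce=cv2.connectedComponentsWithStats(b)
        for i in range(1,N):
            if st[i,4]>60: q=P[l==i]; print("blue",ce[i].round(),np.nanpercentile(q,90,axis=0).round(3),np.nanmedian(q,axis=0).round(3))
        # racks: points 12..30mm high in areas
        for nm,(x0,x1,y0,y1) in dict(metal=(148,305,230,295),white=(318,490,210,275)).items():
            m=np.zeros((480,640),bool); m[y0:y1,x0:x1]=1
            z=P[...,2]; k=m&(z>.014)&(z<.026) if nm=="white" else m&(z>.007)&(z<.03)
            r=cv2.minAreaRect(P[k][:,:2].astype(np.float32)); print(nm,k.sum(),r, np.percentile(P[k][:,2],[5,50,95]))
        h=cv2.inRange(g["frame"],(0,0,0),(35,35,35)); N,l,st,ce=cv2.connectedComponentsWithStats(h)
        for i in range(1,N):
            if st[i,4]>40 and ce[i][1]<400: print("dark",ce[i].round(),st[i,4],np.nanmedian(P[l==i],axis=0).round(3))
        v=cv2.resize(g["frame"][200:320,125:495],None,fx=2.1,fy=2.1,interpolation=cv2.INTER_CUBIC); cv2.imwrite("pics/crop1.png",v)
E
```

```text
top [360. 234.] 439 [ 0.5467 -0.1034  0.0979  0.0233] [ 0.5464 -0.1032]
top [399. 236.] 198 [ 0.5388 -0.1757  0.1349  0.0151] [ 0.539  -0.1754]
top [434. 241.] 204 [ 0.5284 -0.2467  0.1173  0.0158] [ 0.5289 -0.2458]
top [470. 245.] 160 [ 0.5219 -0.3204  0.1074  0.014 ] [ 0.5218 -0.3199]
blue [302.  91.] [0.88  0.06  0.066] [0.846 0.014 0.064]
blue [185.  79.] [0.894 0.278 0.031] [0.888 0.27  0.029]
blue [349. 186.] [ 0.66  -0.068  0.082] [ 0.645 -0.083  0.079]
blue [341. 301.] [ 0.426 -0.05   0.082] [ 0.412 -0.066  0.079]
metal 5310 ((0.4804234504699707, 0.183389350771904), (0.10190539062023163, 0.32684004306793213), 4.32197380065918) [0.00884101 0.01301992 0.02189471]
white 2845 ((0.5351166129112244, -0.19236086308956146), (0.33677077293395996, 0.07909803092479706), 83.0667953491211) [0.01448538 0.01837168 0.0234705 ]
dark [303. 114.] 186 [0.806 0.013 0.033]
dark [460. 121.] 137 [ 0.795 -0.327  0.023]
dark [331. 233.] 112 [ 0.549 -0.046  0.045]
dark [389. 246.] 248 [ 0.52  -0.164  0.017]
dark [417. 236.] 51 [ 0.549 -0.229  0.017]
dark [455. 254.] 154 [ 0.5   -0.303  0.017]
dark [357. 247.] 129 [ 0.524 -0.102  0.017]
dark [417. 254.] 63 [ 0.509 -0.228  0.017]
dark [142. 268.] 162 [0.479 0.347 0.043]
side [366. 260.] 806 [ 0.5427 -0.1022  0.0966  0.0242] [ 0.5418 -0.1037]
side [396. 281.] 456 [ 0.5354 -0.1752  0.1334  0.0153] [ 0.5343 -0.1757]
side [423. 330.] 531 [ 0.5248 -0.2457  0.1157  0.0158] [ 0.5236 -0.2464]
side [457. 380.] 492 [ 0.5173 -0.3197  0.1058  0.0146] [ 0.5165 -0.3201]
```

View pics/crop1.png

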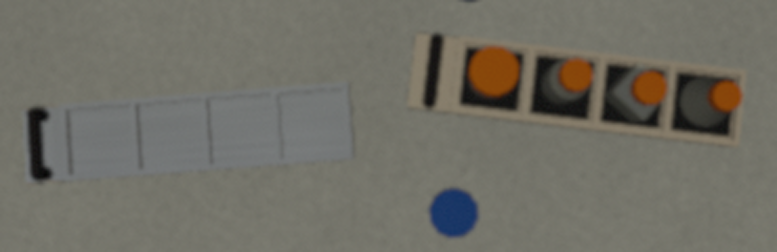

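The crop shows the orange jar at crop (494,70), tall bottle (575,75), square bottle (649,88) and flask (725,95). Their heights match that order. The metal rack's dividers are at crop x of about 139, 210 and 281. I'll refine the metal rack pose from both views.

```bash
python3 - <<'E'
from m import *
ims=[]
for n,(x0,x1,y0,y1) in dict(top=(130,305,225,300),side=(175,320,130,260)).items():
    g=grab_frame(n); P=cloud(g); sub=P[y0:y1,x0:x1].reshape(-1,3); z=sub[:,2]
    bench=P[300:340,150:250,2] if n=="top" else P[250:300,150:220,2]; b=np.nanmedian(bench); print(n,"bench",b,np.nanstd(bench))
    k=(z-b>.008)&(z-b<.024); xy=sub[k][:,:2]
    th=.075
    for it in range(3):
        R=np.array([[np.cos(th),-np.sin(th)],[np.sin(th),np.cos(th)]]); q=xy@R  # local
        med=np.median(q,0); kk=(abs(q[:,0]-med[0])<.044)
        # refine angle from the long edges
        e=[]
        bins=np.linspace(np.percentile(q[kk,1],3),np.percentile(q[kk,1],97),20)
        for a,c in zip(bins[:-1],bins[1:]):
            s=q[kk&(q[:,1]>a)&(q[:,1]<c),0]
            if len(s)>10: e.append(((a+c)/2,(np.percentile(s,2)+np.percentile(s,98))/2))
        e=np.array(e); sl=np.polyfit(e[:,0],e[:,1],1)[0]; th-=np.arctan(sl)
    lo,hi=np.percentile(q[kk],[.5,99.5],axis=0); print("yaw",th,"ext",hi-lo, "edge -y end",lo,hi,"mid-> world", R@np.array([(lo[0]+hi[0])/2,lo[1]+.147]))
    s=4 if n=="side" else 4
    v=cv2.resize(g["frame"][y0:y1,x0:x1],None,fx=s,fy=s,interpolation=cv2.INTER_CUBIC); ims.append(cv2.convertScaleAbs(v,alpha=1.5))
W=max(i.shape[1] for i in ims); ims=[cv2.copyMakeBorder(i,0,0,0,W-i.shape[1],cv2.BORDER_CONSTANT) for i in ims]
cv2.imwrite("pics/metal.png",cv2.resize(np.vstack(ims),None,fx=.7,fy=.7)); print(W)
E
```

```text
top bench -0.00030320782618309394 0.002177344276084417
yaw 0.07632459640818649 ext [0.07764383 0.33495851] edge -y end [ 0.46561095 -0.00158263] [0.54325478 0.33337587] mid-> world [0.49187715 0.18345462]
side bench 0.0009731406730659198 0.0012109616145367659
yaw 0.07958219086662557 ext [0.07839826 0.33456059] edge -y end [ 0.46245626 -0.00283651] [0.54085451 0.33172408] mid-> world [0.48860693 0.18358786]
700
```

View pics/metal.png

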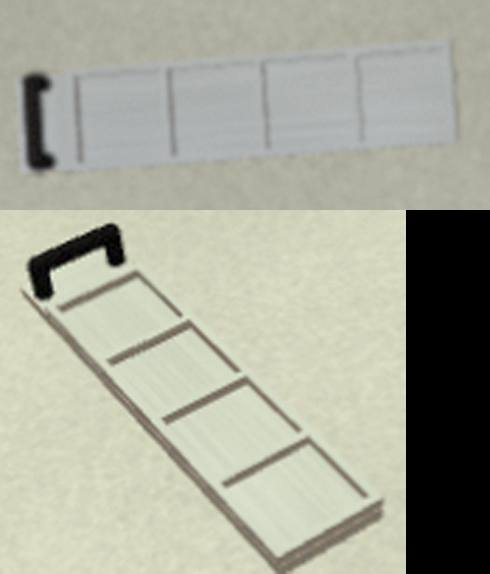

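```bash
cat > go.py <<'E'
import sys
from h import *
from scipy.spatial.transform import Rotation as Ro
s=get_state(); R=Ro.from_euler("xyz",s["ee_rot"]).as_matrix()
x,y,z,yaw=map(float,sys.argv[1:5])
d=R.T@(np.array([x,y,z])-s["eef_pos"])*100
print("t",round(s["t"],2),"pos",s["eef_pos"].round(4),"rot",s["ee_rot"].round(3),"off",d.round(2),"turn",round(-np.degrees((yaw-s["ee_rot"][2]+np.pi)%(2*np.pi)-np.pi),1),"F",s["force"].round(1),"w",round(s["width"],4))
E
python3 go.py .5445 -.103 .40 -1.686
```

```text
t 0.3 pos [0.2    0.6446 0.4044] rot [ 3.141 -0.    -0.301] off [55.06 61.2   0.47] turn 79.4 F [-0.1  0.3  0.4] w 0.0877
```

>>> send_rows(motion=[{"offset":[3.2,3.6,0],"turn":4.6},{"offset":[6.5,7.2,0],"turn":9.3},{"offset":[9.7,10.8,0],"turn":14},{"offset":[13,14.4,0],"turn":18.7},{"offset":[16.2,18,0],"turn":23.3},{"offset":[19.4,21.6,0],"turn":28},{"offset":[22.7,25.2,0],"turn":32.7},{"offset":[25.9,28.8,0],"turn":37.3}], hand=1)

```text
t: 1.1
eef_pos: [0.3623, 0.2909, 0.405]
ee_rot: [-3.141, 0.0, -0.955]
force: [1.3, 0.7, 0.6]
width: 0.088
```

```bash
python3 go.py .5445 -.103 .40 -1.686
```

```text
t 1.1 pos [0.3623 0.2909 0.405 ] rot [-3.141  0.    -0.955] off [42.67  7.9   0.48] turn 41.9 F [1.3 0.7 0.6] w 0.088
```

>>> send_rows(motion=[{"offset":[4,0.8,0],"turn":5},{"offset":[8.6,1.6,0],"turn":10},{"offset":[13.4,2.5,0],"turn":15},{"offset":[18.2,3.4,0],"turn":20},{"offset":[23,4.3,0],"turn":25},{"offset":[27.8,5.2,0],"turn":30},{"offset":[32.6,6.1,0],"turn":35},{"offset":[37,6.9,0],"turn":40}])

```text
t: 1.9
eef_pos: [0.521, -0.0508, 0.405]
ee_rot: [-3.141, 0.0, -1.654]
force: [0.1, 1.1, -0.4]
width: 0.0878
```

>>> send_rows(motion=[{"offset":[0,0,0],"turn":1},{"offset":[0,0,0],"turn":2}])

```text
t: 2.1
eef_pos: [0.5206, -0.0497, 0.4042]
ee_rot: [3.141, -0.0, -1.688]
force: [-0.3, 0.3, -0.0]
width: 0.0877
```

```bash
python3 go.py .5445 -.103 .40 -1.686
```

```text
t 2.1 pos [ 0.5206 -0.0497  0.4042] rot [ 3.141 -0.    -1.688] off [ 5.01 -3.    0.42] turn -0.1 F [-0.3  0.3 -0. ] w 0.0877
```

>>> send_rows(motion=[{"offset":[2.5,-1.5,0],"turn":0},{"offset":[5,-3,0.5],"turn":0},{"offset":[5,-3,3.5],"turn":0},{"offset":[5,-3,6.5],"turn":0},{"offset":[5,-3,9],"turn":0},{"offset":[5,-3,11],"turn":0},{"offset":[5,-3,11],"turn":0}])

```text
t: 2.8
eef_pos: [0.5434, -0.1004, 0.2923]
ee_rot: [3.137, -0.001, -1.683]
force: [-0.5, 0.1, -0.2]
width: 0.0879
```

```bash
python3 go.py .5445 -.103 .244 -1.686; python3 - <<'E'
from m import *
g=grab_frame("side"); cv2.imwrite("pics/s1.png",cv2.resize(g["frame"][100:460,220:560],None,fx=1.6,fy=1.6))
E
```

```text
t 2.8 pos [ 0.5434 -0.1004  0.2923] rot [ 3.137e+00 -1.000e-03 -1.683e+00] off [ 0.25 -0.16  4.83] turn 0.2 F [-0.5  0.1 -0.2] w 0.0879
```

View pics/s1.png

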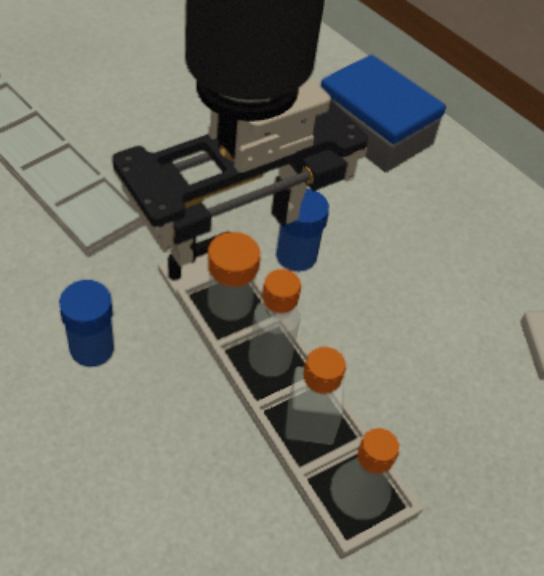

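The side view shows the open jaws straddling the orange jar, with the cap at crop (234,258) and fingertips at (175,265) and (290,210). The blue jars are clear of the fingers. I descend and grip.

>>> send_rows(motion=[{"offset":[0.2,-0.1,1.5],"turn":0},{"offset":[0.2,-0.1,3],"turn":0},{"offset":[0.2,-0.1,4.2],"turn":0},{"offset":[0.2,-0.1,4.8],"turn":0},{"offset":[0.2,-0.1,4.8],"turn":0}])

```text
t: 3.35
eef_pos: [0.5454, -0.1034, 0.2466]
ee_rot: [3.141, -0.0, -1.684]
force: [-0.3, 0.1, -0.1]
width: 0.0879
```

>>> send_rows(motion=[{"offset":[0,0,0],"turn":0},{"offset":[0,0,0],"turn":0},{"offset":[0,0,0],"turn":0},{"offset":[0,0,0],"turn":0},{"offset":[0,0,0],"turn":0},{"offset":[0,0,0],"turn":0},{"offset":[0,0,0],"turn":0}], hand=-1, squeeze=20)

```text
t: 4.05
eef_pos: [0.5454, -0.1037, 0.2467]
ee_rot: [3.141, -0.0, -1.685]
force: [-0.6, -0.1, 0.5]
width: 0.0467
```

```bash
python3 go.py .5445 -.103 .244 -1.686
```

```text
t 4.05 pos [ 0.5454 -0.1037  0.2467] rot [ 3.141 -0.    -1.685] off [-0.06  0.09  0.27] turn 0.1 F [-0.6 -0.1  0.5] w 0.0467
```

>>> send_rows(motion=[{"offset":[0,0,-1],"turn":0},{"offset":[0,0,-3.5],"turn":0},{"offset":[0,0,-6.5],"turn":0},{"offset":[-2,0.8,-9],"turn":-1.5},{"offset":[-5.5,2.2,-9.5],"turn":-3.5},{"offset":[-9.5,3.7,-9.5],"turn":-6},{"offset":[-13.5,5.3,-9.5],"turn":-8.5},{"offset":[-16,6.3,-9.5],"turn":-10}])

```text
t: 4.85
eef_pos: [0.5002, 0.0643, 0.3426]
ee_rot: [-3.141, 0.001, -1.508]
force: [0.5, 0.4, -1.6]
width: 0.0467
```

>>> send_rows(motion=[{"offset":[-0.8,0.2,0],"turn":-0.9},{"offset":[-1.1,0.4,0],"turn":-0.9},{"offset":[-1.1,0.4,0],"turn":-0.9}])

```text
t: 5.15
eef_pos: [0.4962, 0.073, 0.3419]
ee_rot: [-3.142, 0.0, -1.495]
force: [0.0, -0.5, -1.0]
width: 0.0468
```

```bash
python3 go.py .498 .074 .243 -1.494;  python3 - <<'E'
from m import *
g=grab_frame("side"); cv2.imwrite("pics/s2.png",cv2.resize(g["frame"][60:360,150:500],None,fx=1.6,fy=1.6))
for o in caps(g): print(*o)
E
```

```text
t 5.15 pos [0.4962 0.073  0.3419] rot [-3.142  0.    -1.495] off [-0.09 -0.18  9.89] turn -0.0 F [ 0.  -0.5 -1. ] w 0.0468
[275. 158.] 638 [0.4977 0.0732 0.1923 0.024 ] [0.498  0.0675]
[396. 281.] 515 [ 0.5358 -0.1751  0.1332  0.016 ] [ 0.5341 -0.176 ]
[422. 331.] 590 [ 0.525  -0.2463  0.1156  0.016 ] [ 0.5234 -0.2467]
[456. 381.] 549 [ 0.5171 -0.3195  0.1057  0.0144] [ 0.5164 -0.3202]
```

View pics/s2.png

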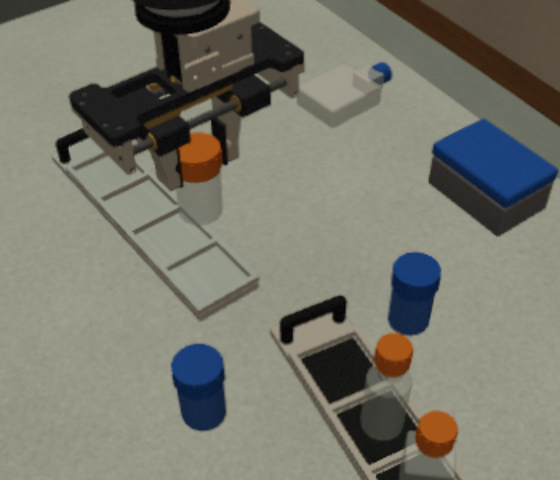

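The jar is held upright above the rack's near-end compartment, with its cap at crop (200,157). The white rack's first pad is bare. I lower it now.

>>> send_rows(motion=[{"offset":[0,-0.1,2],"turn":0},{"offset":[0,-0.2,5],"turn":0},{"offset":[0,-0.2,7.5],"turn":0},{"offset":[0,-0.2,9],"turn":0},{"offset":[0,-0.2,9.5],"turn":0},{"offset":[0,-0.2,9.8],"turn":0},{"offset":[0,-0.2,9.8],"turn":0}])

```text
t: 5.9
eef_pos: [0.4987, 0.073, 0.244]
ee_rot: [-3.141, -0.0, -1.495]
force: [0.4, 1.0, -0.7]
width: 0.0467
```

```bash
python3 go.py .498 .074 .243 -1.494
```

```text
t 5.9 pos [0.4987 0.073  0.244 ] rot [-3.141 -0.    -1.495] off [-0.11  0.06  0.1 ] turn -0.1 F [ 0.4  1.  -0.7] w 0.0467
```

>>> send_rows(motion=[{"offset":[0,0,0.1],"turn":0},{"offset":[0,0,0.2],"turn":0},{"offset":[0,0,0.2],"turn":0}])

```text
t: 6.2
eef_pos: [0.4987, 0.0734, 0.2426]
ee_rot: [-3.14, 0.0, -1.494]
force: [-0.1, -0.5, 3.5]
width: 0.0463
```

>>> send_rows(motion=[{"offset":[0,0,0],"turn":0},{"offset":[0,0,0],"turn":0},{"offset":[0,0,0],"turn":0},{"offset":[0,0,0],"turn":0},{"offset":[0,0,-1],"turn":0},{"offset":[0,0,-4],"turn":0},{"offset":[0,0,-8],"turn":0},{"offset":[0,0,-10],"turn":0}], hand=1)

```text
t: 7.0
eef_pos: [0.499, 0.0735, 0.3455]
ee_rot: [-3.138, 0.001, -1.494]
force: [0.5, 0.8, -0.9]
width: 0.0873
```

```bash
python3 go.py .537 -.1755 .342 -1.686
```

```text
t 7.0 pos [0.499  0.0735 0.3455] rot [-3.138e+00  1.000e-03 -1.494e+00] off [25.11 -1.88  0.34] turn 11.0 F [ 0.5  0.8 -0.9] w 0.0873
```

>>> send_rows(motion=[{"offset":[3.5,-0.3,0],"turn":1.5},{"offset":[8,-0.6,0],"turn":3.5},{"offset":[12.5,-0.9,0],"turn":5.5},{"offset":[17,-1.3,0],"turn":7.5},{"offset":[21.5,-1.6,0],"turn":9.5},{"offset":[24.5,-1.8,0],"turn":11},{"offset":[25.1,-1.9,0],"turn":11},{"offset":[25.1,-1.9,0],"turn":11}])

```text
t: 7.8
eef_pos: [0.5363, -0.1765, 0.3419]
ee_rot: [3.142, -0.0, -1.689]
force: [-0.9, 0.1, -0.5]
width: 0.0878
```

```bash
python3 go.py .537 -.1755 .281 -1.686; python3 - <<'E'
from m import *
for n in("top","side"):
    g=grab_frame(n); 
    for o in caps(g): print(n,*o)
E
```

```text
t 7.8 pos [ 0.5363 -0.1765  0.3419] rot [ 3.142 -0.    -1.689] off [-0.11 -0.06  6.09] turn -0.1 F [-0.9  0.1 -0.5] w 0.0878
top [470. 247.] 143 [ 0.5213 -0.3201  0.1087  0.0133] [ 0.5197 -0.3213]
side [277. 205.] 685 [0.4969 0.0741 0.0925 0.025 ] [0.4959 0.0724]
side [395. 281.] 514 [ 0.5359 -0.1751  0.1332  0.0158] [ 0.5341 -0.1758]
side [422. 331.] 589 [ 0.5252 -0.246   0.1157  0.0159] [ 0.5237 -0.2468]
side [456. 381.] 552 [ 0.5174 -0.3193  0.1056  0.0144] [ 0.5162 -0.3202]
```

>>> send_rows(motion=[{"offset":[-0.1,-0.1,1.5],"turn":0},{"offset":[-0.1,-0.1,3.5],"turn":0},{"offset":[-0.1,-0.1,5.2],"turn":0},{"offset":[-0.1,-0.1,6.1],"turn":0},{"offset":[-0.1,-0.1,6.1],"turn":0},{"offset":[-0.1,-0.1,6.1],"turn":0}])

```text
t: 8.5
eef_pos: [0.5379, -0.1741, 0.2814]
ee_rot: [-3.141, -0.0, -1.685]
force: [0.3, -0.2, -0.2]
width: 0.0877
```

>>> send_rows(motion=[{"offset":[0,0,0],"turn":0},{"offset":[0,0,0],"turn":0},{"offset":[0,0,0],"turn":0},{"offset":[0,0,0],"turn":0},{"offset":[0,0,0],"turn":0},{"offset":[0,0,0],"turn":0},{"offset":[0,0,0],"turn":0},{"offset":[0,0,0],"turn":0}], hand=-1, squeeze=20)

```text
t: 9.3
eef_pos: [0.5375, -0.1747, 0.2806]
ee_rot: [3.142, -0.0, -1.687]
force: [-0.0, -1.0, -0.3]
width: 0.0296
```

```bash
python3 go.py .493 .146 .40 -1.494
```

```text
t 9.3 pos [ 0.5375 -0.1747  0.2806] rot [ 3.142 -0.    -1.687] off [-31.34   8.13 -11.94] turn -11.0 F [-0.  -1.  -0.3] w 0.0296
```

>>> send_rows(motion=[{"offset":[0,0,-1],"turn":0},{"offset":[0,0,-3.5],"turn":0},{"offset":[0,0,-7],"turn":0},{"offset":[-2,0.5,-10],"turn":-0.8},{"offset":[-5.5,1.4,-12],"turn":-2},{"offset":[-9.5,2.5,-12],"turn":-3.5},{"offset":[-13.5,3.5,-12],"turn":-5},{"offset":[-17.5,4.5,-12],"turn":-6.5}])

```text
t: 10.1
eef_pos: [0.5124, 0.0057, 0.4018]
ee_rot: [-3.14, 0.001, -1.573]
force: [1.1, -0.1, -0.9]
width: 0.0295
```

>>> send_rows(motion=[{"offset":[-4,0.7,0],"turn":-1.5},{"offset":[-8,1.5,0],"turn":-2.5},{"offset":[-11.5,2.2,0],"turn":-3.5},{"offset":[-13.5,2.5,0],"turn":-4.5},{"offset":[-13.9,2.5,0],"turn":-4.5},{"offset":[-13.9,2.5,0],"turn":-4.5}])

```text
t: 10.7
eef_pos: [0.4882, 0.1439, 0.4011]
ee_rot: [-3.141, 0.0, -1.493]
force: [-0.3, -0.5, -0.7]
width: 0.0294
```

```bash
python3 go.py .493 .146 .277 -1.494;  python3 - <<'E'
from m import *
g=grab_frame("side")
for o in caps(g): print(*o)
E
```

```text
t 10.7 pos [0.4882 0.1439 0.4011] rot [-3.141  0.    -1.493] off [-0.18 -0.49 12.41] turn 0.0 F [-0.3 -0.5 -0.7] w 0.0294
[242. 101.] 294 [0.4868 0.1412 0.2541 0.0174] [0.4885 0.1399]
[277. 205.] 649 [0.496  0.0744 0.0925 0.0251] [0.4958 0.0726]
[422. 331.] 579 [ 0.5246 -0.246   0.1157  0.0156] [ 0.5237 -0.2466]
[456. 381.] 532 [ 0.5167 -0.3199  0.1056  0.0145] [ 0.5167 -0.3204]
```

>>> send_rows(motion=[{"offset":[-0.2,-0.3,1.5],"turn":0},{"offset":[-0.2,-0.5,4.5],"turn":0},{"offset":[-0.2,-0.5,8],"turn":0},{"offset":[-0.2,-0.5,10.5],"turn":0},{"offset":[-0.2,-0.5,11.7],"turn":0},{"offset":[-0.2,-0.5,12.2],"turn":0},{"offset":[-0.2,-0.5,12.3],"turn":0},{"offset":[-0.2,-0.5,12.3],"turn":0}])

```text
t: 11.55
eef_pos: [0.4937, 0.1459, 0.2787]
ee_rot: [-3.14, 0.001, -1.495]
force: [0.1, -0.1, -0.1]
width: 0.0295
```

>>> send_rows(motion=[{"offset":[0,0,0.1],"turn":0},{"offset":[0,0,0.2],"turn":0},{"offset":[0,0,0.2],"turn":0}])

```text
t: 11.85
eef_pos: [0.4935, 0.146, 0.2765]
ee_rot: [-3.14, 0.001, -1.494]
force: [-1.2, -0.4, 4.5]
width: 0.0298
```

Contact felt at the expected height, so I release.

>>> send_rows(motion=[{"offset":[0,0,0],"turn":0},{"offset":[0,0,0],"turn":0},{"offset":[0,0,0],"turn":0},{"offset":[0,0,0],"turn":0},{"offset":[0,0,0],"turn":0},{"offset":[0,0,-1.5],"turn":0},{"offset":[0,0,-4.5],"turn":0},{"offset":[0,0,-7],"turn":0}], hand=1)

```text
t: 12.65
eef_pos: [0.4932, 0.1458, 0.3466]
ee_rot: [3.141, -0.0, -1.494]
force: [0.7, 0.2, 0.1]
width: 0.0854
```

```bash
python3 go.py .5265 -.246 .345 -1.686
```

```text
t 12.65 pos [0.4932 0.1458 0.3466] rot [ 3.141 -0.    -1.494] off [39.32 -0.33  0.18] turn 11.0 F [0.7 0.2 0.1] w 0.0854
```

>>> send_rows(motion=[{"offset":[3,0,0],"turn":1},{"offset":[7.5,0,0],"turn":2},{"offset":[12,0,0],"turn":3.5},{"offset":[16.8,0,0],"turn":5},{"offset":[21.6,-0.1,0],"turn":6.5},{"offset":[26.4,-0.1,0],"turn":8},{"offset":[31,-0.2,0],"turn":9.5},{"offset":[35,-0.3,0],"turn":11}])

```text
t: 13.45
eef_pos: [0.5226, -0.2052, 0.3457]
ee_rot: [-3.142, -0.0, -1.688]
force: [0.5, 1.3, 0.1]
width: 0.0877
```

>>> send_rows(motion=[{"offset":[3,-0.5,0],"turn":0},{"offset":[4.2,-0.8,0],"turn":0},{"offset":[4.2,-0.8,0],"turn":0}])

```text
t: 13.75
eef_pos: [0.5258, -0.247, 0.3451]
ee_rot: [3.141, -0.0, -1.689]
force: [0.9, -0.0, 0.2]
width: 0.0874
```

```bash
python3 go.py .5265 -.246 .263 -1.686; python3 - <<'E'
from m import *
g=grab_frame("side")
for o in caps(g): print(*o)
E
```

```text
t 13.75 pos [ 0.5258 -0.247   0.3451] rot [ 3.141 -0.    -1.689] off [-0.1  -0.06  8.21] turn -0.2 F [ 0.9 -0.   0.2] w 0.0874
[252. 165.] 341 [0.4914 0.1456 0.1297 0.0159] [0.4916 0.1433]
[278. 205.] 691 [0.4976 0.0741 0.0925 0.0248] [0.4955 0.072 ]
[422. 331.] 591 [ 0.5245 -0.2459  0.1156  0.0155] [ 0.5238 -0.2465]
[456. 381.] 552 [ 0.5174 -0.32    0.1058  0.0145] [ 0.5166 -0.3201]
```

>>> send_rows(motion=[{"offset":[-0.1,-0.1,1.5],"turn":0},{"offset":[-0.1,-0.1,4],"turn":0},{"offset":[-0.1,-0.1,6.5],"turn":0},{"offset":[-0.1,-0.1,7.8],"turn":0},{"offset":[-0.1,-0.1,8.2],"turn":0},{"offset":[-0.1,-0.1,8.2],"turn":0}])

```text
t: 14.4
eef_pos: [0.5273, -0.2441, 0.2638]
ee_rot: [3.141, -0.0, -1.686]
force: [-0.5, 0.6, 0.4]
width: 0.0877
```

>>> send_rows(motion=[{"offset":[0,0,0],"turn":0},{"offset":[0,0,0],"turn":0},{"offset":[0,0,0],"turn":0},{"offset":[0,0,0],"turn":0},{"offset":[0,0,0],"turn":0},{"offset":[0,0,0],"turn":0},{"offset":[0,0,0],"turn":0},{"offset":[0,0,0],"turn":0}], hand=-1, squeeze=20)

```text
t: 15.2
eef_pos: [0.527, -0.2447, 0.2636]
ee_rot: [3.141, -0.0, -1.687]
force: [-0.4, -0.9, -1.2]
width: 0.0307
```

```bash
python3 go.py .487 .218 .423 -1.494
```

```text
t 15.2 pos [ 0.527  -0.2447  0.2636] rot [ 3.141 -0.    -1.687] off [-45.5    9.32 -15.94] turn -11.0 F [-0.4 -0.9 -1.2] w 0.0307
```

>>> send_rows(motion=[{"offset":[0,0,-1],"turn":0},{"offset":[0,0,-3.5],"turn":0},{"offset":[0,0,-7],"turn":0},{"offset":[-1,0.2,-11],"turn":-0.3},{"offset":[-4,0.8,-14],"turn":-1},{"offset":[-8,1.6,-16],"turn":-2},{"offset":[-12.5,2.6,-16],"turn":-3},{"offset":[-17,3.5,-16],"turn":-4}])

```text
t: 16.0
eef_pos: [0.5112, -0.0705, 0.4253]
ee_rot: [-3.139, 0.001, -1.617]
force: [1.7, 0.3, -1.4]
width: 0.0302
```

>>> send_rows(motion=[{"offset":[-4.5,0.7,0],"turn":-1},{"offset":[-9,1.3,0],"turn":-2},{"offset":[-13.5,2,0],"turn":-3},{"offset":[-18,2.7,0],"turn":-4},{"offset":[-22.5,3.3,0],"turn":-5},{"offset":[-26,3.8,0],"turn":-6},{"offset":[-28,4,0],"turn":-7},{"offset":[-28.3,4,0],"turn":-7}])

```text
t: 16.8
eef_pos: [0.4846, 0.2149, 0.4241]
ee_rot: [-3.141, 0.0, -1.492]
force: [0.7, -0.3, -1.7]
width: 0.0303
```

>>> send_rows(motion=[{"offset":[0,0,0],"turn":0},{"offset":[0,0,0],"turn":0}])

```text
t: 17.0
eef_pos: [0.4849, 0.212, 0.4239]
ee_rot: [3.141, -0.0, -1.495]
force: [-0.3, 0.1, -2.0]
width: 0.0305
```

```bash
python3 go.py .487 .218 .26 -1.494
```

```text
t 17.0 pos [0.4849 0.212  0.4239] rot [ 3.141 -0.    -1.495] off [-0.58 -0.26 16.39] turn -0.1 F [-0.3  0.1 -2. ] w 0.0305
```

```bash
python3 - <<'E'
from m import *
g=grab_frame("side"); a=g["frame"][60:220,160:300]
h=cv2.imread("pics/side0.png")[300:420,360:470]
A=cv2.resize(a,None,fx=3.5,fy=3.5,interpolation=cv2.INTER_CUBIC); B=cv2.resize(h,None,fx=2.6,fy=2.6,interpolation=cv2.INTER_CUBIC); 
B=cv2.copyMakeBorder(B,0,A.shape[0]-B.shape[0],0,0,cv2.BORDER_CONSTANT)
cv2.imwrite("pics/sq.png",cv2.convertScaleAbs(np.hstack([A,B]),alpha=1.3)); print(A.shape,B.shape)
E
```

```text
(560, 490, 3) (560, 286, 3)
```

View pics/sq.png

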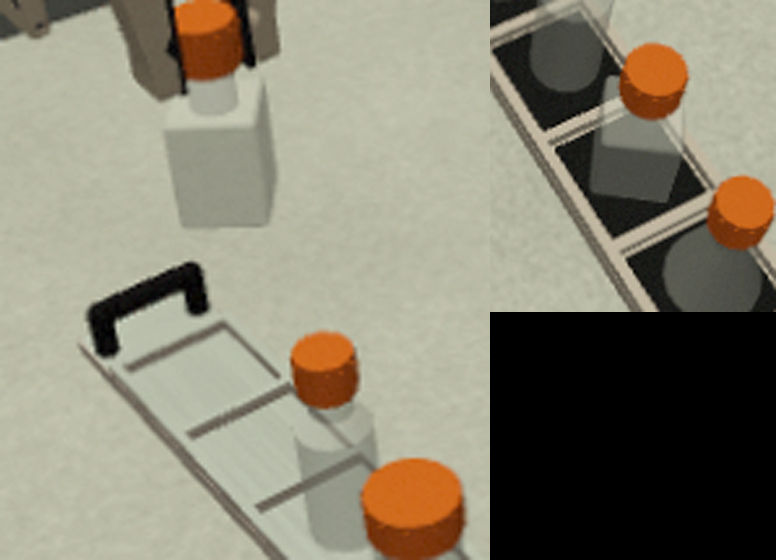

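The held square bottle's bottom front edge runs from about crop (182,226) to (268,224). The top-of-body front edge runs from (167,124) to (257,127), with a back corner near (266,82). I'll get its yaw from these.

```bash
python3 - <<'E'
from m import *
g=grab_frame("side")
f=lambda p:[(160+p[0]/3.5),(60+p[1]/3.5)]
for nm,a,b,z in(("bot front",(182,226),(268,224),.176),("top front",(167,124),(257,127),.232),("top right",(257,127),(266,82),.232)):
    P=onplane(g,[f(a),f(b)],z); d=P[1]-P[0]; print(nm,P[:,:2].round(4).tolist(),"len",np.hypot(*d[:2]).round(4),"ang",np.degrees(np.arctan2(d[1],d[0])).round(1))
E
```

```text
bot front [[0.4588, 0.2092], [0.4925, 0.1872]] len 0.0403 ang -33.2
top front [[0.4601, 0.2061], [0.4917, 0.1802]] len 0.0409 ang -39.3
top right [[0.4917, 0.1802], [0.5117, 0.2115]] len 0.0371 ang 57.4
```

The square bottle stands about 39° off the metal rack's axes, close to diagonal and leaving only about 3.5 mm clearance. I turn it by 28° before lowering so it fits with room to spare.

>>> send_rows(motion=[{"offset":[-0.3,-0.1,0],"turn":-7},{"offset":[-0.6,-0.3,0],"turn":-14},{"offset":[-0.6,-0.3,0],"turn":-21},{"offset":[-0.6,-0.3,0],"turn":-28},{"offset":[-0.6,-0.3,0],"turn":-28},{"offset":[-0.6,-0.3,0],"turn":-28}])

```text
t: 17.7
eef_pos: [0.4876, 0.2183, 0.4238]
ee_rot: [-3.142, -0.0, -1.01]
force: [-0.4, 0.5, -0.6]
width: 0.0303
```

```bash
python3 go.py .487 .218 .26 -1.006
```

```text
t 17.7 pos [0.4876 0.2183 0.4238] rot [-3.142 -0.    -1.01 ] off [-1.000e-02  7.000e-02  1.638e+01] turn -0.3 F [-0.4  0.5 -0.6] w 0.0303
```

>>> send_rows(motion=[{"offset":[0,0,3],"turn":0},{"offset":[0,0,7],"turn":0},{"offset":[0,0,11],"turn":0},{"offset":[0,0,14],"turn":0},{"offset":[0,0,15.4],"turn":0},{"offset":[0,0,16],"turn":0},{"offset":[0,0,16.2],"turn":0},{"offset":[0,0,16.2],"turn":0}])

```text
t: 18.5
eef_pos: [0.4878, 0.2191, 0.2624]
ee_rot: [-3.141, 0.0, -1.007]
force: [0.3, 0.7, -1.4]
width: 0.0307
```

>>> send_rows(motion=[{"offset":[0,0,0.1],"turn":0},{"offset":[0,0,0.2],"turn":0},{"offset":[0,0,0.2],"turn":0}])

```text
t: 18.8
eef_pos: [0.4875, 0.219, 0.2601]
ee_rot: [-3.141, 0.0, -1.006]
force: [0.0, -0.1, -0.5]
width: 0.0308
```

>>> send_rows(motion=[{"offset":[0,0,0.1],"turn":0},{"offset":[0,0,0.1],"turn":0}])

```text
t: 19.0
eef_pos: [0.4877, 0.219, 0.2595]
ee_rot: [-3.141, -0.0, -1.006]
force: [-2.1, -1.8, 6.6]
width: 0.0304
```

>>> send_rows(motion=[{"offset":[0,0,0],"turn":0},{"offset":[0,0,0],"turn":0},{"offset":[0,0,0],"turn":0},{"offset":[0,0,0],"turn":0},{"offset":[0,0,0],"turn":0},{"offset":[0,0,-1.5],"turn":0},{"offset":[0,0,-5],"turn":0},{"offset":[0,0,-9],"turn":0}], hand=1)

```text
t: 19.8
eef_pos: [0.4872, 0.2187, 0.3485]
ee_rot: [3.138, -0.001, -1.006]
force: [1.9, 0.7, 0.5]
width: 0.0859
```

```bash
python3 go.py .5195 -.32 .345 -1.686
```

```text
t 19.8 pos [0.4872 0.2187 0.3485] rot [ 3.138e+00 -1.000e-03 -1.006e+00] off [47.23 26.1   0.46] turn 39.0 F [1.9 0.7 0.5] w 0.0859
```

>>> send_rows(motion=[{"offset":[2.6,1.4,0],"turn":3},{"offset":[6.4,3.5,0],"turn":7},{"offset":[10.4,5.7,0],"turn":11},{"offset":[14.4,8,0],"turn":15},{"offset":[18.4,10.2,0],"turn":19},{"offset":[22.4,12.4,0],"turn":24},{"offset":[26.4,14.6,0],"turn":29},{"offset":[30,16.6,0],"turn":34}])

```text
t: 20.6
eef_pos: [0.5076, -0.1253, 0.3488]
ee_rot: [-3.141, 0.0, -1.603]
force: [1.2, 0.6, -0.2]
width: 0.0879
```

>>> send_rows(motion=[{"offset":[4,0,0],"turn":2},{"offset":[8,0,0],"turn":4},{"offset":[12,0,0],"turn":5},{"offset":[14,0,0],"turn":5},{"offset":[14,0,0],"turn":5},{"offset":[14,0,0],"turn":5}])

```text
t: 21.2
eef_pos: [0.5037, -0.2636, 0.3483]
ee_rot: [3.141, 0.0, -1.688]
force: [-0.2, 0.0, 0.2]
width: 0.0879
```

```bash
python3 go.py .5195 -.32 .345 -1.686; python3 - <<'E'
from m import *
g=grab_frame("side")
for o in caps(g): print(*o)
E
```

```text
t 21.2 pos [ 0.5037 -0.2636  0.3483] rot [ 3.141  0.    -1.688] off [ 5.42 -2.23  0.33] turn -0.1 F [-0.2  0.   0.2] w 0.0879
[232. 153.] 301 [0.486  0.217  0.1114 0.0164] [0.4864 0.2148]
[252. 165.] 338 [0.4918 0.1451 0.1297 0.015 ] [0.4911 0.1433]
[278. 205.] 691 [0.496  0.0741 0.0926 0.0247] [0.4957 0.0724]
[456. 382.] 551 [ 0.5167 -0.32    0.1056  0.0144] [ 0.516  -0.3202]
```

>>> send_rows(motion=[{"offset":[2.5,-1,0],"turn":0},{"offset":[5,-2,0.5],"turn":0},{"offset":[5.4,-2.2,3],"turn":0},{"offset":[5.4,-2.2,6],"turn":0},{"offset":[5.4,-2.2,8.3],"turn":0},{"offset":[5.4,-2.2,9.3],"turn":0},{"offset":[5.4,-2.2,9.5],"turn":0},{"offset":[5.4,-2.2,9.5],"turn":0}])

```text
t: 22.05
eef_pos: [0.5201, -0.319, 0.2544]
ee_rot: [-3.141, -0.0, -1.685]
force: [-0.4, -0.2, 0.5]
width: 0.0878
```

>>> send_rows(motion=[{"offset":[0,0,0],"turn":0},{"offset":[0,0,0],"turn":0},{"offset":[0,0,0],"turn":0},{"offset":[0,0,0],"turn":0},{"offset":[0,0,0],"turn":0},{"offset":[0,0,0],"turn":0},{"offset":[0,0,0],"turn":0},{"offset":[0,0,0],"turn":0}], hand=-1, squeeze=20)

```text
t: 22.85
eef_pos: [0.5195, -0.3195, 0.2536]
ee_rot: [3.141, -0.0, -1.687]
force: [0.2, 0.0, -0.3]
width: 0.0291
```

```bash
python3 go.py .482 .29 .413 -1.494
```

```text
t 22.85 pos [ 0.5195 -0.3195  0.2536] rot [ 3.141 -0.    -1.687] off [-60.11  10.77 -15.94] turn -11.0 F [ 0.2  0.  -0.3] w 0.0291
```

>>> send_rows(motion=[{"offset":[0,0,-1],"turn":0},{"offset":[0,0,-3.5],"turn":0},{"offset":[0,0,-7],"turn":0},{"offset":[-1,0.2,-11],"turn":-0.3},{"offset":[-4,0.7,-14],"turn":-1},{"offset":[-8,1.4,-16],"turn":-2},{"offset":[-12.5,2.2,-16],"turn":-3},{"offset":[-17,3,-16],"turn":-4}])

```text
t: 23.65
eef_pos: [0.5088, -0.1458, 0.4153]
ee_rot: [-3.139, 0.0, -1.617]
force: [1.2, 0.8, -0.5]
width: 0.0277
```

>>> send_rows(motion=[{"offset":[-4.5,0.5,0],"turn":-1},{"offset":[-9,1,0],"turn":-2},{"offset":[-13.5,1.5,0],"turn":-3},{"offset":[-18,2,0],"turn":-4},{"offset":[-22.5,2.5,0],"turn":-5},{"offset":[-27,3,0],"turn":-6},{"offset":[-31,3.4,0],"turn":-7},{"offset":[-34,3.7,0],"turn":-7}])

```text
t: 24.45
eef_pos: [0.4874, 0.1964, 0.4145]
ee_rot: [-3.141, 0.001, -1.493]
force: [0.2, 0.3, -0.9]
width: 0.0276
```

>>> send_rows(motion=[{"offset":[-3,0.5,0],"turn":0},{"offset":[-6,0.7,0],"turn":0},{"offset":[-8,0.8,0],"turn":0},{"offset":[-8.5,0.8,0],"turn":0},{"offset":[-8.5,0.8,0],"turn":0}])

```text
t: 24.95
eef_pos: [0.4735, 0.2787, 0.4137]
ee_rot: [3.141, -0.0, -1.494]
force: [0.7, 0.5, -0.2]
width: 0.0276
```

```bash
python3 go.py .482 .29 .25 -1.494
```

```text
t 24.95 pos [0.4735 0.2787 0.4137] rot [ 3.141 -0.    -1.494] off [-1.06 -0.94 16.37] turn 0.0 F [ 0.7  0.5 -0.2] w 0.0276
```

>>> send_rows(motion=[{"offset":[-1.1,-0.9,2],"turn":0},{"offset":[-1.1,-0.9,6],"turn":0},{"offset":[-1.1,-0.9,10],"turn":0},{"offset":[-1.1,-0.9,13.5],"turn":0},{"offset":[-1.1,-0.9,15.3],"turn":0},{"offset":[-1.1,-0.9,16],"turn":0},{"offset":[-1.1,-0.9,16.2],"turn":0},{"offset":[-1.1,-0.9,16.2],"turn":0}])

```text
t: 25.75
eef_pos: [0.4822, 0.2899, 0.2526]
ee_rot: [-3.141, 0.001, -1.495]
force: [-0.1, -0.0, -0.4]
width: 0.0276
```

>>> send_rows(motion=[{"offset":[0,0,0.1],"turn":0},{"offset":[0,0,0.2],"turn":0},{"offset":[0,0,0.2],"turn":0}])

```text
t: 26.05
eef_pos: [0.4817, 0.2901, 0.2503]
ee_rot: [-3.141, 0.001, -1.495]
force: [0.4, -0.4, -0.7]
width: 0.0272
```

>>> send_rows(motion=[{"offset":[0,0,0.1],"turn":0},{"offset":[0,0,0.1],"turn":0}])

```text
t: 26.25
eef_pos: [0.4818, 0.2902, 0.2497]
ee_rot: [-3.141, 0.0, -1.494]
force: [-2.7, -0.8, 6.9]
width: 0.0272
```

>>> send_rows(motion=[{"offset":[0,0,0],"turn":0},{"offset":[0,0,0],"turn":0},{"offset":[0,0,0],"turn":0},{"offset":[0,0,0],"turn":0},{"offset":[0,0,0],"turn":0},{"offset":[0,0,-1.5],"turn":0},{"offset":[0,0,-5],"turn":0},{"offset":[0,0,-9],"turn":0}], hand=1)

```text
t: 27.05
eef_pos: [0.4814, 0.2897, 0.3384]
ee_rot: [3.139, -0.002, -1.495]
force: [1.6, 0.6, -0.8]
width: 0.0848
```

>>> send_rows(motion=[{"offset":[0,0,-3],"turn":0},{"offset":[-3,0,-5],"turn":0},{"offset":[-7,0,-5],"turn":0},{"offset":[-11,0,-5],"turn":0},{"offset":[-15,0,-5],"turn":0},{"offset":[-19,0,-5],"turn":0},{"offset":[-21,0,-5],"turn":0},{"offset":[-21,0,-5],"turn":0}])

```text
t: 27.85
eef_pos: [0.4651, 0.502, 0.3873]
ee_rot: [3.141, -0.001, -1.492]
force: [-0.2, -0.9, -1.0]
width: 0.0879
```

```bash
python3 go.py .482 .29 .25 -1.494; python3 - <<'E'
from m import *
for n,(x0,x1,y0,y1) in dict(top=(120,310,210,310),side=(170,330,110,260)).items():
    g=grab_frame(n)
    for o in caps(g): print(n,*o)
    c=cv2.resize(g["frame"][y0:y1,x0:x1],(480,int(480*(y1-y0)/(x1-x0))),interpolation=cv2.INTER_CUBIC); v=c if n=="top" else np.vstack([v,c])
cv2.imwrite("pics/end.png",cv2.convertScaleAbs(cv2.resize(v,None,fx=.85,fy=.85),alpha=1.3)); print(v.shape)
E
```

```text
t 27.85 pos [0.4651 0.502  0.3873] rot [ 3.141e+00 -1.000e-03 -1.492e+00] off [21.26 -0.03 13.75] turn 0.1 F [-0.2 -0.9 -1. ] w 0.0879
top [271. 257.] 390 [0.4996 0.0724 0.0938 0.0224] [0.4992 0.0732]
top [233. 258.] 171 [0.495  0.1442 0.1305 0.0146] [0.4955 0.1433]
top [198. 261.] 172 [0.4899 0.2154 0.1126 0.0148] [0.4904 0.2143]
top [163. 264.] 136 [0.4841 0.2871 0.1023 0.0131] [0.4849 0.2871]
side [212. 137.] 196 [0.481  0.2874 0.1018 0.0151] [0.4804 0.2866]
side [231. 152.] 260 [0.4873 0.2187 0.1116 0.0168] [0.4859 0.2149]
side [252. 165.] 292 [0.4914 0.1457 0.1297 0.0152] [0.4911 0.1437]
side [277. 204.] 640 [0.4969 0.0743 0.0926 0.025 ] [0.4956 0.073 ]
(702, 480, 3)
```

View pics/end.png

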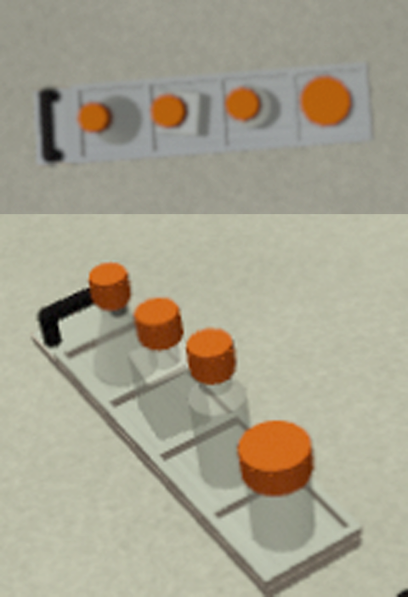

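In both views all four bottles stand upright, each in its own compartment. From the handle outward they are flask, square, tall, jar, with caps in the top crop at (94,117), (168,110), (242,103) and (326,101). Cap tops read a uniform 2 mm or so above nominal, so every bottle is seated flat.

```bash
python3 -c "from station import *; print(job_done())"
```

```text
the job is handed in; nothing more can be done
None
```

I moved the four orange-capped bottles into the aluminium rack in reverse order and handed the job in about 28 s into the 115 s limit. From the far end towards the handle they stand jar, tall, square, flask. I turned the square bottle 28° on the way, because it started nearly diagonal and would have had only about 3.5 mm clearance in its compartment.

- **Last checks:** Both cameras show each bottle upright and released in its own compartment. Cap centres are within about 4 mm of my targets.
- **Heights:** Cap tops read 1.5–3 mm above nominal for all four bottles. The cameras read about the same amount high before the moves, so I take this as calibration bias.
- **Forces:** The wrist force I read after each move stayed below about 8 N; it was highest when the bottles touched down. The arm ended clear of both racks with the gripper open.
- **Disagreement:** The two cameras differed by about 4 mm in x, within their 2 mm calibration each, so I averaged them. No check failed.
- **Not re-checked:** I did not measure the blue jars again at the end. The planned paths kept the gripper clear of them.

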